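Lay the last jar down and shut the spice box

ROBOT

A 6-joint arm with a two-finger parallel gripper is mounted at the origin on a cart in front of the work surface, level with it; the furniture and walls round the work are solid. World frame = base frame: x ahead of the robot, y to its left, z up, the work surface at z = 0. Lengths are in mm, angles in rad, forces in N, time in s.
With the tool pointing down it reaches from about 375 to 900 mm from the base axis. Payload 3.1 kg.
Tool frame: the origin (TCP) lies on the centre line of the jaws, within the pads' length; the fingertips stand 14 mm ahead of it and the grasp point (between the pads) lies 5 mm behind it; z points along the fingers, y is the line along which they close (so a half turn about z gives the same grasp; the last joint's range is limited). The gripper opens to 87 mm and grips with 3 to 60 N. Pads are 19 mm wide; open, the fingers measure 117 mm over their backs; the gripper's body (75 mm by 190 mm) begins 51 mm behind the grasp point.
Start: joints at [0.976, 0.527, 1.433, -0, 1.181, -0.178], TCP at [252.981, 571.487, 236.548] pointing down, gripper open.
Joint ranges: [-3.08, 3.08], [-0.75, 2.2], [0.22, 2.44], [-1.43, 4.57], [0, 2.65], [-2.85, 2.85]. Speed limits (rad/s): [2.79, 2.79, 3.14, 3.14, 3.14, 3.14].

INTERFACE

Orientations are given as a unit quaternion [w, x, y, z].
In Python, from workcell import monitor, viewer, env gives the robot as it stands. The module is installed in compiled form; this text tells all that it offers.
- The arm moves only by the shell command python3 -m jog 'ROWS' [OPENING] [FORCE]. ROWS is JSON, a list of rows, each an object of numbers: "dx", "dy", "dz": the shift along the tool's x, y, z in cm; "turn": the turn about the tool's z in degrees. In form: [{"dx": .., "dy": .., "dz": .., "turn": ..}, ...]. A call has 1 to 8 rows; each row shifts and turns the commanded pose from where the row before left it, along the tool's axes as they then stand; what a row does not reach is not made up. A row lasts 1/12 s, in which the tool goes at most 41.7 mm and 7.16 degrees, less where a joint would pass 70% of its speed; a pose out of reach is approached as far as the arm can. A call is refused whole if a number of a shift passes 4.17 or a number of a turn 7.16, either way. A call with a gripper value outside its range is refused whole. OPENING is the finger opening in cm, from 0 to 8.7, set as the call begins (- or left out, the last holds). The fingers move at their own pace and stop on an object; FORCE is the grip in N (left out, the last holds). Time passes only in rows, so rows that do not move let the fingers close. It gives the time, the measured TCP pose, the force, the opening and the grip force at its end, in the units of the state.
- monitor.get_state(): the state, without advancing time (a new reading comes with each control period).
- viewer.snapshot(name): name is "scene" or "side" or "wrist"; returns a dict with "img" (420x560x3 uint8, red, green, blue), "depth" (420x560 float32, mm along the optical axis (not along the pixel's ray), 0 where there is no reading), "fx", "fy", "cx", "cy" (pixels), "view" (4x4, takes a point from world to camera coordinates). Camera axes: x right, y up, looking along -z (the intrinsics and any distortion apply to the point x, -y, -z); pixel columns grow to the right and rows downward; lengths in mm; the calibration is good to about 2 mm. A picture is of the moment at which its call begins.
- env.finish_job(): hands the job in; it is judged then, once.
The state is a dict: "time": time; "q": joint angles; "dq": joint speeds; "joint_torque": joint torques, N m; "tcp_pos": TCP position; "eef_rot": TCP orientation; "ft_force": force on the tool from outside, world axes, zero at the start; "wrist_torque": the same for the moment, N m; "opening": finger opening in mm; "gripper_force": force on a finger pad.
Only numpy, scipy, OpenCV 4.12 (cv2) and the standard library are available. Lean on these libraries where they do the work, as an engineer would, in place of code of your own. Each camera call takes 0.05 s, during which the arm holds its last target. There are 200 camera calls.

TASK

One spice jar is still standing up in the open wooden spice box, so the lid cannot close. With the fingertips gently push the jar high, near its cap, so that it tips over towards the hinged side of the box and lies flat in its own bay like the other two; do not pick it up. Then push the lid over from its outer side and gently down until it is fully shut, leaving the other things on the worktop where they are.

Things in the scene. Friction and masses are not known exactly. Their poses are not given: they have to be found in the camera images.
- spice_box: the open wooden spice box, fixed to the worktop: 188 along its x, 169 along its y, 54 tall; walls 8 thick, floor 8 thick. Origin: centre of its underside; x points from its open front to its hinged back (the box stands turned, so that the hinged back lies to the robot's right), z up. Two 6 mm thick dividers running along x at y = +-26.5, their tops 42 above the worktop, make three bays 47 wide and 172 long, centred at y = -53, 0 and +53, one jar in each.
- lid (a joint): angle of the lid about the hinge along the box's back rim, rad: 0 = shut, lying on the box; about 1.57 = upright, as it roughly stands at the start, its upper edge then 250 above the worktop. The hinge is stiff (0.3 N m): the lid stays wherever it is left, also when nearly shut, so it must be pushed all the way (about 2 to 4 N near its free edge). It opens to 1.9 at most.
- lid_hinge (a point): the middle of the lid's hinge line, on the box's back rim (94 behind the box's centre, 54.5 above the worktop), at the lid's inner (under) face. This frame turns with the lid: x points from the free edge to the hinge, y along the hinge, z out of the outer (top) face.
- lid_edge (a point): the middle of the lid's free edge on its outer (top) face: 195 from the hinge line. The lid is 195 x 169 and 10 thick. Same axes as lid_hinge; it moves with the lid.
- jar: the one jar that stands upright, on the floor of its bay near the front end of the box, its cap 113 above the worktop: spice jar with a dark screw cap, a plain cylinder 41 in diameter and 105 tall, 0.11 kg. Origin: centre of its underside; its z axis runs from there to the cap. It can be in any of the three bays. Pushed low it slides instead of tipping; it tips by itself once it leans more than about 22 degrees.
- jar_b: one of the two jars already lying flat in a bay, cap to the back (loose): spice jar with a dark screw cap, a plain cylinder 41 in diameter and 105 tall, 0.11 kg. Origin: centre of its underside; its z axis runs from there to the cap.
- jar_c: the other jar already lying flat in a bay, cap to the back (loose): spice jar with a dark screw cap, a plain cylinder 41 in diameter and 105 tall, 0.11 kg. Origin: centre of its underside; its z axis runs from there to the cap.
- mug: the white mug, 101 tall, at the back (sizes in mm; loose, leave alone). Origin: centre of its underside.
- dropper: the small brown dropper bottle, 102 tall, at the back (sizes in mm; loose, leave alone). Origin: centre of its underside.
- flat_tin: the flat food tin, 40 tall, at the right (sizes in mm; loose, leave alone). Origin: centre of its underside.
- tub: the small white and red yoghurt tub, 71 tall, at the back (sizes in mm; loose, leave alone). Origin: centre of its underside.
- bowl: the small green bowl, 125 across and 60 tall, at the front left (sizes in mm; loose, leave alone). Origin: centre of its underside.
Not all that is in view belongs to the job. Leave any pink or purple look-alike of the jar_c alone.

How it is judged (in metres and radians):
On the way, in this order (a step that is already met when the one before it is completed fails the run):
1. the standing jar has been tipped over and lies flat in its bay, with the lid still open (angle between jar's own z axis and vertical between 1.45 and 1.69 rad and z of jar in the frame of spice_box below 0.036 m and x of jar in the frame of spice_box between -0.095 and 0 m and y of jar in the frame of spice_box between -0.08 and 0.08 m and linear speed of jar below 0.03 m/s and value of joint lid above 1 rad), for 0.2 s.
2. the lid has been pushed fully shut over the jars (value of joint lid below 0.04 rad), for 0.2 s.
At the end, for the whole second after the job is handed in: The lid is shut (joint under 0.04 rad, less than 8 mm at its free edge); the tipped jar lies flat (its axis within 7 degrees of level) and at rest on the floor of its bay inside the box; the other two jars still lie on the floor of theirs, moved less than 40 mm (angle between jar's own z axis and vertical between 1.45 and 1.69 rad and z of each of jar, jar_b, jar_c in the frame of spice_box below 0.036 m and x of jar in the frame of spice_box between -0.095 and 0 m and y of jar in the frame of spice_box between -0.08 and 0.08 m and linear speed of jar below 0.03 m/s and distance of each of jar_b, jar_c from where it was at the start of the episode below 0.04 m and value of joint lid below 0.04 rad); the robot touches nothing.
It fails at once if the jar is picked up instead of tipped (its foot more than 50 mm above the worktop) (height (world z) of jar above 0.05 m).
It fails at once if the jar is pressed or squeezed with more than 15 N (contact force between the fingers and jar above 15 N).
It fails at once if the lid is slammed (faster than 3 rad/s) (velocity of joint lid below -3 rad/s).
It fails at once if a lying jar is lifted out of its bay (height (world z) of any of jar_b, jar_c above 0.055 m).
It fails at once if another thing on the worktop is pushed more than 25 mm from its place (distance of any of mug, dropper, flat_tin, tub, bowl from where it was at the start of the episode above 0.025 m).
It also fails if it takes over 48 s, if anything falls off the work surface, if the arm or the gripper's body presses on something with over 40 N, if the wrist force passes 120 N, or if a joint passes its speed limit or range.

## Working session

There is one attempt and no reset: what is moved stays moved. The work goes in short steps, Python scripts to look and compute and a shell command to move; the robot and the scene stay as the last step left them, time stands still between calls to the robot, and variables do not carry over. Pictures are saved under pics/ and viewed, at most 10 in all, crops included, and the job is handed in when it is done.

```bash
mkdir -p pics; cat > h.py <<'E'
import numpy as np, cv2
from workcell import monitor, viewer, env
def snap(n,out=None):
    s=viewer.snapshot(n)
    if out: cv2.imwrite('pics/'+out,s['img'][:,:,::-1])
    return s
def cloud(s):
    d=s['depth']; v,u=np.mgrid[0:d.shape[0],0:d.shape[1]]
    P=np.stack([(u-s['cx'])/s['fx']*d,-(v-s['cy'])/s['fy']*d,-d,np.ones_like(d)],-1)
    W=P@np.linalg.inv(s['view']).T
    W=W[...,:3]; W[d==0]=np.nan; return W
E
python3 - <<'E'
from h import *
for n in('scene','side'):
    s=snap(n,n+'0.png'); np.save(n+'0.npy',cloud(s))
    print(n,np.linalg.inv(s['view'])[:3,3])
st=monitor.get_state(); print(st)
E
```

```text
scene [-110.38020579 -601.7401101  1166.1489986 ]
side [ -80.72431123 -259.38579588 1318.71865847]
{'time': 0.1, 'q': array([ 9.75509657e-01,  5.28384952e-01,  1.43374234e+00, -2.60991798e-05,
        1.18138082e+00, -1.78468317e-01]), 'dq': array([-0.00109177,  0.00017942, -0.00255037,  0.00103262,  0.00312612,
        0.00100223]), 'joint_torque': array([ 3.77465749e-04, -4.40986240e+01, -1.77151698e+01,  6.35508145e-02,
        5.33925625e-02, -5.60200419e-05]), 'tcp_pos': array([252.64628496, 570.99100555, 235.67235503]), 'eef_rot': array([-3.50172686e-04,  2.06898809e-01,  9.78361879e-01, -8.91495242e-04]), 'ft_force': array([-0.21613409,  0.80319081, -0.63667245]), 'wrist_torque': array([-0.03023626, -0.02916082, -0.03096915]), 'gripper_force': 0.0, 'opening': 86.95782770430975}
```

View pics/scene0.png

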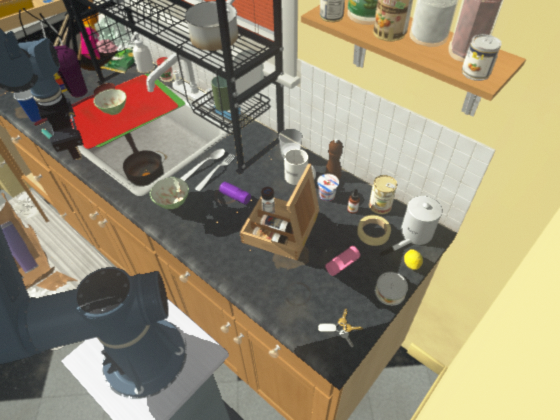

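View pics/side0.png

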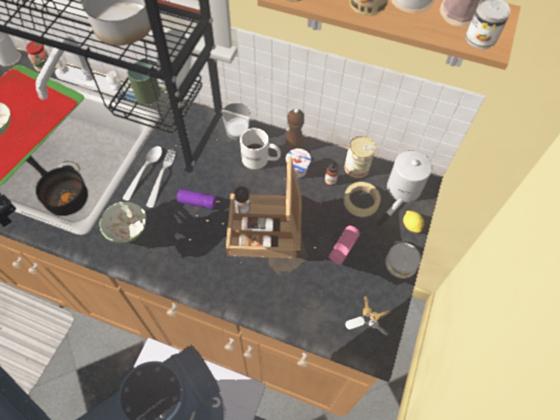

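The scene view shows the box around (280,225) with its lid upright at (305,200). The standing jar is at (267,197), in the far bay near the front (left) end. The side view shows the jar cap at (242,193) and the lid at (293,205).

```bash
python3 - <<'E'
from h import *
for n in('scene','side'):
    W=np.load(n+'0.npy')
    im=cv2.imread('pics/%s0.png'%n)
    c=(225,170,345,265) if n=='scene' else (210,160,320,280)
    crop=im[c[1]:c[3],c[0]:c[2]]; cv2.imwrite('pics/%sc.png'%n,cv2.resize(crop,None,fx=5,fy=5,interpolation=cv2.INTER_CUBIC))
    x0,y0,x1,y1=c
    P=W[y0:y1,x0:x1].reshape(-1,3)
    for lo,hi in((48,58),(105,118),(180,256)):
        Q=P[(P[:,2]>lo)&(P[:,2]<hi)]
        r=cv2.minAreaRect(Q[:,:2].astype(np.float32)); print(n,lo,hi,len(Q),np.median(Q,0).round(),r, Q.max(0).round())
s=np.load('side0.npy')
for nm,(u,v) in dict(cap=(242,192),lidtop=(291,168),lidtop2=(298,225),fl=(231,228),purple=(197,199),pink=(345,245)).items(): print(nm,s[v,u].round())
E
```

```text
scene 48 58 483 [495.  25.  51.] ((635.375732421875, 15.237228393554688), (377.9564208984375, 205.25753784179688), 14.33444595336914) [837. 120.  58.]
scene 105 118 203 [566.  52. 111.] ((538.6640625, -12.010978698730469), (166.39846801757812, 173.69546508789062), 18.39614486694336) [645.  89. 118.]
scene 180 256 641 [548. -77. 221.] ((559.7781372070312, -71.54505920410156), (169.17202758789062, 21.4888858795166), 19.055883407592773) [642. -44. 251.]
side 48 58 868 [493.  15.  52.] ((593.069091796875, 15.621490478515625), (290.4132385253906, 198.1067352294922), 18.672412872314453) [729. 115.  58.]
side 105 118 209 [566.  71. 113.] ((535.8724365234375, -7.2740325927734375), (163.22044372558594, 172.52615356445312), 18.36525535583496) [640.  94. 118.]
side 180 256 480 [543. -69. 242.] ((557.1914672851562, -66.16224670410156), (169.52603149414062, 20.52165412902832), 18.5490665435791) [639. -35. 253.]
cap [571.  72. 111.]
lidtop [609. -50. 238.]
lidtop2 [545. -98.  82.]
fl [499.  81.  23.]
purple [543. 203.  39.]
pink [ 551. -231.   46.]
```

View pics/sidec.png

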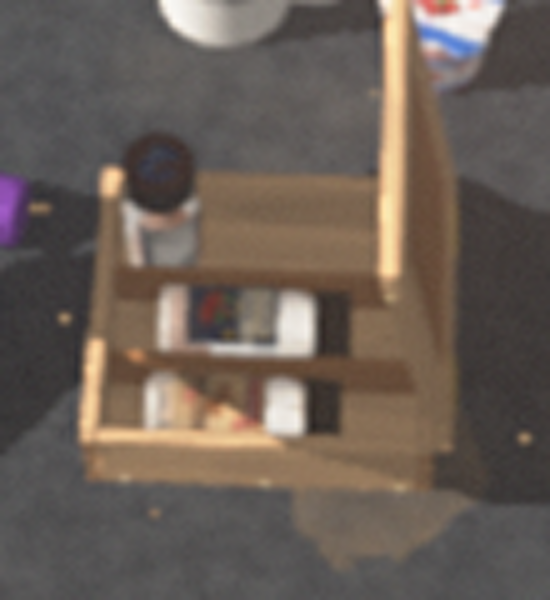

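```bash
cat >> h.py <<'E'
ax=np.deg2rad(18.55); BX=np.array([np.sin(ax),-np.cos(ax)]); BY=np.array([np.cos(ax),np.sin(ax)])
E
python3 - <<'E'
from h import *
for n in('scene','side'):
    W=np.load(n+'0.npy').reshape(-1,3); W=W[np.isfinite(W).all(1)]
    W=W[(abs(W[:,0]-540)<200)&(abs(W[:,1])<200)]
    B=np.c_[W[:,:2]@BX,W[:,:2]@BY,W[:,2]]
    lid=B[(B[:,2]>90)&(abs(W[:,0]-558)<110)&(W[:,1]<-20)&(W[:,1]>-115)]
    for a in(90,130,170,210,235):
        L=lid[(lid[:,2]>a)&(lid[:,2]<a+20)]; print(n,a,len(L),np.percentile(L,[3,50,97],axis=0).round(1).tolist())
    c=B[(B[:,2]>105)&(B[:,2]<120)&(W[:,1]>30)&(W[:,1]<110)]
    print('cap',len(c),np.percentile(c,[1,50,99],axis=0).round(1).tolist(), cv2.minEnclosingCircle(c[c[:,2]>109][:,:2].astype(np.float32)))
    b=B[(B[:,2]>49)&(B[:,2]<58)&(B[:,0]<220)&(B[:,0]>20)]
    print('rim',np.percentile(b,[1,5,50,95,99],axis=0).round(1).tolist())
W=np.load('side0.npy'); print('mug',W[140,250],'bowl',W[222,124])
E
```

```text
scene 90 110 [[265.9, 444.6, 91.1], [268.7, 514.2, 100.4], [271.7, 588.5, 109.1]]
scene 130 144 [[257.9, 425.5, 130.7], [261.5, 501.1, 139.7], [264.6, 584.7, 149.0]]
scene 170 162 [[250.7, 425.6, 170.3], [254.7, 499.7, 179.2], [258.1, 585.5, 189.3]]
scene 210 146 [[242.8, 425.3, 210.4], [248.1, 491.6, 219.9], [250.5, 587.8, 229.0]]
scene 235 245 [[235.9, 426.0, 235.8], [242.9, 503.1, 244.6], [247.1, 588.1, 248.9]]
cap 110 [[97.7, 543.0, 105.7], [116.9, 559.1, 110.9], [134.8, 580.5, 116.0]] ((115.9095687866211, 561.7599487304688), 20.401941299438477)
rim [[81.3, 423.6, 49.1], [82.5, 425.5, 49.3], [131.3, 496.0, 51.8], [204.8, 714.4, 56.2], [217.1, 722.1, 57.1]]
side 90 67 [[258.2, 424.6, 91.5], [262.8, 495.5, 102.8], [266.5, 587.1, 109.4]]
side 130 78 [[250.3, 424.6, 131.3], [256.1, 501.1, 142.5], [259.7, 583.9, 149.7]]
side 170 82 [[243.3, 424.3, 170.4], [249.5, 494.3, 182.0], [253.0, 584.7, 189.3]]
side 210 53 [[237.0, 424.0, 210.7], [243.2, 466.7, 222.3], [244.2, 589.3, 229.3]]
side 235 292 [[230.1, 426.6, 237.9], [235.5, 500.2, 247.1], [241.1, 586.4, 251.1]]
cap 174 [[91.6, 541.9, 105.3], [109.9, 559.9, 113.1], [135.3, 619.0, 118.3]] ((108.85172271728516, 561.578369140625), 21.710956573486328)
rim [[75.2, 423.0, 49.1], [76.9, 424.6, 49.4], [139.5, 495.8, 52.9], [209.7, 712.3, 57.0], [215.5, 721.8, 57.8]]
mug [782.23470275 136.87278765  48.05355174] bowl [415.85872378 375.42582941   8.0603921 ]
```

```bash
python3 -m jog '[{"dx":-2.83,"dy":-1.8},{"dx":-2.83,"dy":-1.8},{"dx":-2.83,"dy":-1.8},{"dx":-2.83,"dy":-1.8},{"dx":-2.83,"dy":-1.8},{"dx":-2.83,"dy":-1.8},{"dx":-2.83,"dy":-1.8},{"dx":-2.83,"dy":-1.8}]' 0 10
python3 -m jog '[{"dx":-2.83,"dy":-1.8},{"dx":-2.83,"dy":-1.8},{"dx":-2.83,"dy":-1.8},{"dx":-2.83,"dy":-1.8},{"dx":-2.83,"dy":-1.8},{"dx":-2.83,"dy":-1.8},{"dx":-2.83,"dy":-1.8},{"dx":-2.83,"dy":-1.8}]'
python3 -m jog '[{"turn":6.8},{"turn":6.8},{"turn":6.8},{"turn":6.8},{"turn":6.8},{"turn":6.8},{"turn":6.8},{}]'
```

```text
schema error: expected keys dx, dy, dz, turn
schema error: expected keys dx, dy, dz, turn
schema error: expected keys dx, dy, dz, turn
```

All four keys are required in every row.

```bash
python3 -m jog '[{"dx":-2.83,"dy":-1.8,"dz":0,"turn":0},{"dx":-2.83,"dy":-1.8,"dz":0,"turn":0},{"dx":-2.83,"dy":-1.8,"dz":0,"turn":0},{"dx":-2.83,"dy":-1.8,"dz":0,"turn":0},{"dx":-2.83,"dy":-1.8,"dz":0,"turn":0},{"dx":-2.83,"dy":-1.8,"dz":0,"turn":0},{"dx":-2.83,"dy":-1.8,"dz":0,"turn":0},{"dx":-2.83,"dy":-1.8,"dz":0,"turn":0}]' 0 10
python3 -m jog '[{"dx":-2.83,"dy":-1.8,"dz":0,"turn":0},{"dx":-2.83,"dy":-1.8,"dz":0,"turn":0},{"dx":-2.83,"dy":-1.8,"dz":0,"turn":0},{"dx":-2.83,"dy":-1.8,"dz":0,"turn":0},{"dx":-2.83,"dy":-1.8,"dz":0,"turn":0},{"dx":-2.83,"dy":-1.8,"dz":0,"turn":0},{"dx":-2.83,"dy":-1.8,"dz":0,"turn":0},{"dx":-2.83,"dy":-1.8,"dz":0,"turn":0}]'
python3 -m jog '[{"dx":0,"dy":0,"dz":0,"turn":6.8},{"dx":0,"dy":0,"dz":0,"turn":6.8},{"dx":0,"dy":0,"dz":0,"turn":6.8},{"dx":0,"dy":0,"dz":0,"turn":6.8},{"dx":0,"dy":0,"dz":0,"turn":6.8},{"dx":0,"dy":0,"dz":0,"turn":6.8},{"dx":0,"dy":0,"dz":0,"turn":6.8},{"dx":0,"dy":0,"dz":0,"turn":0}]'
```

```text
time: 0.77
tcp_pos: [402.0, 346.6, 236.2]
eef_rot: [-0.0, 0.207, 0.978, -0.0]
ft_force: [0.8, 0.6, 1.1]
opening: 41.5
gripper_force: 0.0
time: 1.43
tcp_pos: [550.8, 123.3, 236.2]
eef_rot: [-0.0, 0.207, 0.978, -0.0]
ft_force: [0.9, 0.3, 0.6]
opening: 0.5
gripper_force: 0.0
time: 2.1
tcp_pos: [550.1, 124.8, 236.1]
eef_rot: [-0.0, 0.585, 0.811, -0.0]
ft_force: [0.3, -0.3, -0.6]
opening: 0.7
gripper_force: 0.0
```

```bash
python3 -m jog '[{"dx":0,"dy":0,"dz":3.25,"turn":0},{"dx":0,"dy":0,"dz":3.25,"turn":0},{"dx":0,"dy":0,"dz":3.25,"turn":0},{"dx":0,"dy":0,"dz":3.25,"turn":0},{"dx":0,"dy":0,"dz":0,"turn":0}]'
python3 - <<'E'
from h import *
s=snap('side'); i=s['img'][130:280,180:340,::-1]; cv2.imwrite('pics/side1.png',cv2.resize(i,None,fx=4,fy=4,interpolation=2))
E
```

```text
time: 2.52
tcp_pos: [545.7, 124.5, 100.7]
eef_rot: [-0.005, 0.583, 0.812, -0.004]
ft_force: [-1.8, -0.3, 0.1]
opening: 0.3
gripper_force: 0.0
```

View pics/side1.png

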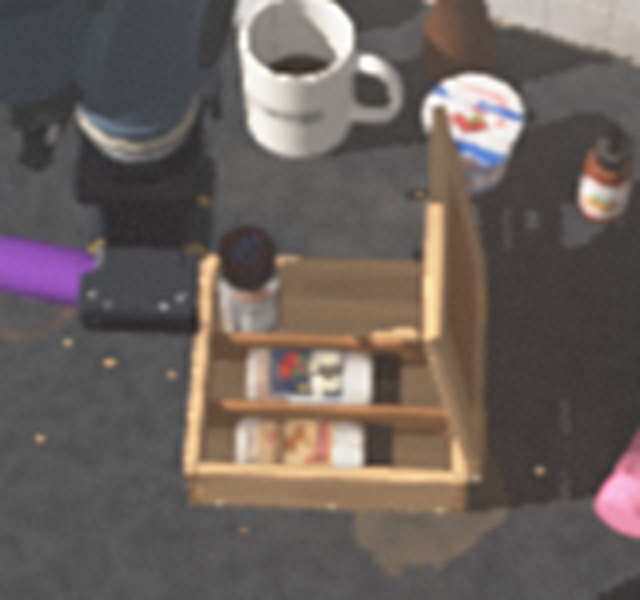

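Picture: jar upright, cap at (247,257), gripper standing just left of it, clear of the box. Now pushing gently.

```bash
python3 -m jog '[{"dx":-0.7,"dy":0,"dz":0,"turn":0},{"dx":-0.7,"dy":0,"dz":0,"turn":0},{"dx":-0.3,"dy":0,"dz":0,"turn":0},{"dx":-0.3,"dy":0,"dz":0,"turn":0},{"dx":-0.3,"dy":0,"dz":0,"turn":0},{"dx":-0.3,"dy":0,"dz":0,"turn":0},{"dx":-0.3,"dy":0,"dz":0,"turn":0},{"dx":-0.3,"dy":0,"dz":0,"turn":0}]'
python3 -m jog '[{"dx":-0.3,"dy":0,"dz":0,"turn":0},{"dx":-0.3,"dy":0,"dz":0,"turn":0},{"dx":-0.3,"dy":0,"dz":0,"turn":0},{"dx":-0.3,"dy":0,"dz":0,"turn":0},{"dx":-0.3,"dy":0,"dz":0,"turn":0},{"dx":-0.3,"dy":0,"dz":0,"turn":0}]'
python3 - <<'E'
from h import *
s=snap('side'); i=s['img'][130:280,180:340,::-1]; cv2.imwrite('pics/side2.png',cv2.resize(i,None,fx=4,fy=4,interpolation=2))
E
```

```text
time: 3.23
tcp_pos: [560.7, 94.3, 106.9]
eef_rot: [0.0, 0.584, 0.812, 0.0]
ft_force: [-1.0, 1.4, 1.1]
opening: 0.3
gripper_force: 0.2
time: 3.73
tcp_pos: [566.4, 77.1, 106.5]
eef_rot: [-0.0, 0.584, 0.812, -0.0]
ft_force: [-0.4, -0.0, 0.9]
opening: 0.5
gripper_force: 0.0
```

View pics/side2.png

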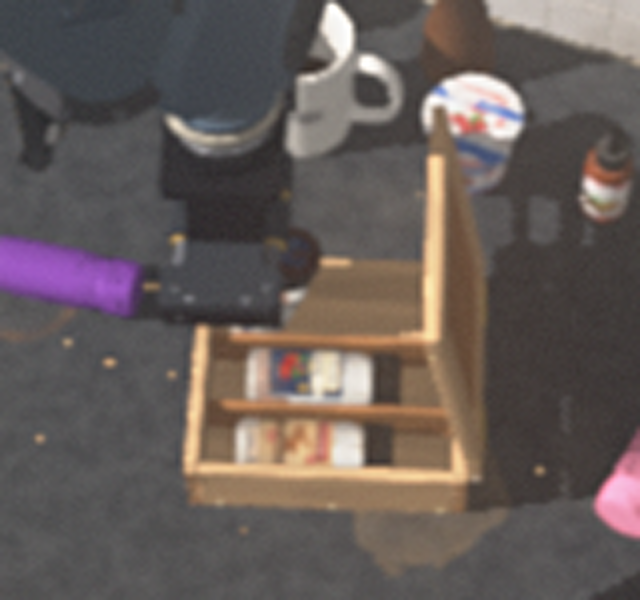

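The cap has moved about 33 mm to (298,255), and it looks tilted. I'll keep pushing.

```bash
python3 -m jog '[{"dx":-0.3,"dy":0,"dz":0,"turn":0},{"dx":-0.3,"dy":0,"dz":0,"turn":0},{"dx":-0.3,"dy":0,"dz":0,"turn":0},{"dx":-0.3,"dy":0,"dz":0,"turn":0},{"dx":-0.3,"dy":0,"dz":0,"turn":0},{"dx":-0.3,"dy":0,"dz":0,"turn":0},{"dx":0,"dy":0,"dz":0,"turn":0},{"dx":0,"dy":0,"dz":0,"turn":0}]'
python3 - <<'E'
from h import *
s=snap('side'); i=s['img'][130:280,180:340,::-1]; cv2.imwrite('pics/side3.png',cv2.resize(i,None,fx=4,fy=4,interpolation=2))
E
```

```text
time: 4.45
tcp_pos: [572.1, 60.1, 106.5]
eef_rot: [-0.0, 0.584, 0.812, 0.0]
ft_force: [0.2, -0.4, 0.2]
opening: 0.4
gripper_force: 0.0
```

View pics/side3.png

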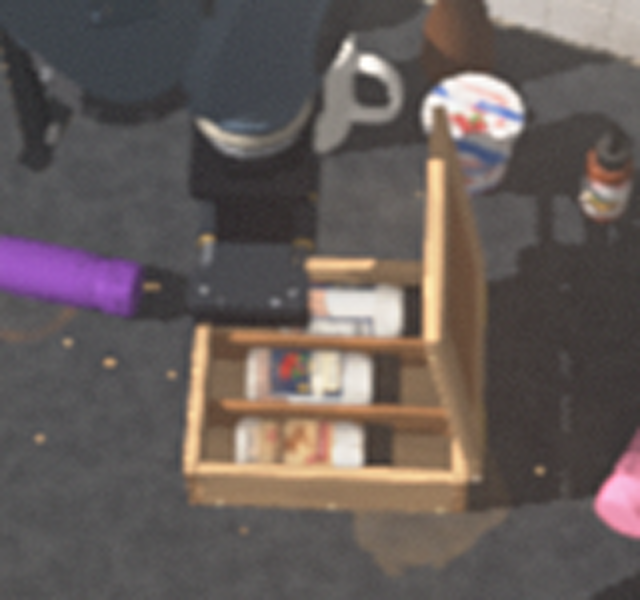

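The jar lies flat in its bay, cap to the back near (405,305). Next I retract upward, cross over the lid and come down on its outer side.

```bash
python3 -m jog '[{"dx":0,"dy":0,"dz":-2,"turn":0},{"dx":0,"dy":0,"dz":-3.6,"turn":0},{"dx":0,"dy":0,"dz":-3.6,"turn":0},{"dx":0,"dy":0,"dz":-3.6,"turn":0},{"dx":0,"dy":0,"dz":-3.6,"turn":0},{"dx":0,"dy":0,"dz":-2.6,"turn":0},{"dx":0,"dy":0,"dz":0,"turn":0}]'
python3 -m jog '[{"dx":-3.2,"dy":-1.1,"dz":0,"turn":0},{"dx":-3.2,"dy":-1.1,"dz":0,"turn":0},{"dx":-3.2,"dy":-1.1,"dz":0,"turn":0},{"dx":-3.2,"dy":-1.1,"dz":0,"turn":0},{"dx":-3.2,"dy":-1.1,"dz":0,"turn":0},{"dx":0,"dy":0,"dz":0,"turn":0},{"dx":0,"dy":0,"dz":0,"turn":0}]'
python3 -m jog '[{"dx":0,"dy":0,"dz":3.4,"turn":0},{"dx":0,"dy":0,"dz":3.4,"turn":0},{"dx":0,"dy":0,"dz":0,"turn":0},{"dx":0,"dy":0,"dz":0,"turn":0}]'
python3 - <<'E'
from h import *
s=snap('side'); np.save('s4.npy',cloud(s)); i=s['img'][130:280,180:340,::-1]; cv2.imwrite('pics/side4.png',cv2.resize(i,None,fx=4,fy=4,interpolation=2))
p=monitor.get_state()['tcp_pos']; print(p[:2]@BX,p[:2]@BY,p[2])
E
```

```text
time: 5.08
tcp_pos: [575.4, 60.4, 303.3]
eef_rot: [0.006, 0.584, 0.812, 0.003]
ft_force: [1.2, -0.6, 0.5]
opening: 0.8
gripper_force: 0.0
time: 5.67
tcp_pos: [570.2, -110.3, 295.6]
eef_rot: [-0.001, 0.585, 0.811, -0.0]
ft_force: [-0.8, 0.5, -0.2]
opening: 0.2
gripper_force: 0.0
time: 6.0
tcp_pos: [569.1, -107.0, 226.8]
eef_rot: [-0.003, 0.584, 0.812, -0.001]
ft_force: [1.0, 0.3, 0.8]
opening: 0.6
gripper_force: 0.0
283.7072597308788 506.82749011457787 228.73360306640302
```

View pics/side4.png

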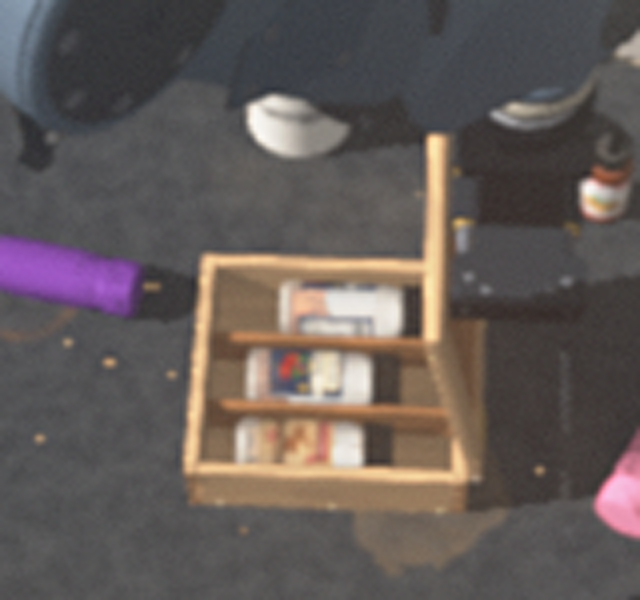

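The jar is flat, the lid still open at its angle, and the gripper is behind it at the outer side. Approaching, then following the closing arc.

```bash
python3 -m jog '[{"dx":-0.6,"dy":0,"dz":0,"turn":0},{"dx":-0.6,"dy":0,"dz":0,"turn":0},{"dx":-0.7,"dy":0,"dz":0,"turn":0},{"dx":-0.7,"dy":0,"dz":0,"turn":0},{"dx":-0.8,"dy":0,"dz":0.17,"turn":0},{"dx":-0.8,"dy":0,"dz":0.17,"turn":0},{"dx":-0.8,"dy":0,"dz":0.17,"turn":0},{"dx":-0.8,"dy":0,"dz":0.17,"turn":0}]'
python3 -m jog '[{"dx":-0.75,"dy":0,"dz":0.33,"turn":0},{"dx":-0.75,"dy":0,"dz":0.33,"turn":0},{"dx":-0.75,"dy":0,"dz":0.33,"turn":0},{"dx":-0.75,"dy":0,"dz":0.33,"turn":0},{"dx":-0.67,"dy":0,"dz":0.47,"turn":0},{"dx":-0.67,"dy":0,"dz":0.47,"turn":0},{"dx":-0.67,"dy":0,"dz":0.47,"turn":0},{"dx":-0.67,"dy":0,"dz":0.47,"turn":0}]'
python3 - <<'E'
from h import *
s=snap('side'); i=s['img'][130:280,180:340,::-1]; cv2.imwrite('pics/side5.png',cv2.resize(i,None,fx=4,fy=4,interpolation=2))
p=monitor.get_state()['tcp_pos']; print(p[:2]@BX,p[:2]@BY,p[2])
E
```

```text
time: 6.72
tcp_pos: [589.3, -164.9, 221.4]
eef_rot: [-0.0, 0.584, 0.812, -0.0]
ft_force: [0.2, 0.0, -0.3]
opening: 0.6
gripper_force: 0.0
time: 7.38
tcp_pos: [607.3, -218.2, 189.1]
eef_rot: [-0.0, 0.584, 0.812, -0.0]
ft_force: [-0.2, -0.3, -0.3]
opening: 0.5
gripper_force: 0.0
401.22849944824236 505.9806906382852 188.15251880591128
```

View pics/side5.png

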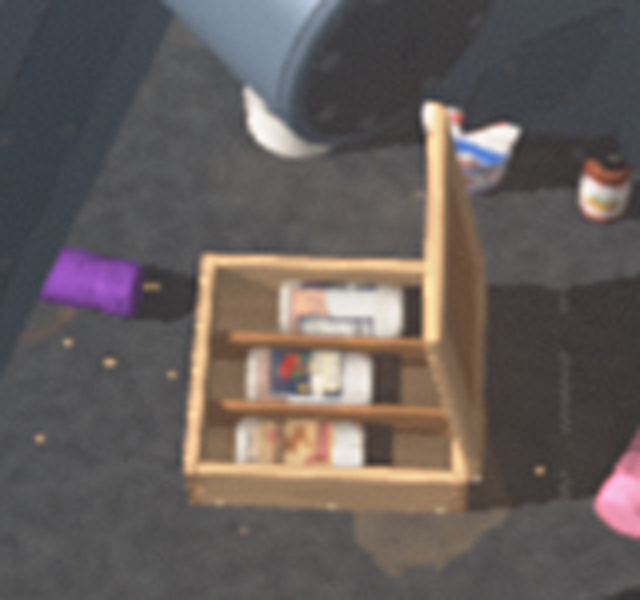

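I used the wrong sign: tool x points from hinge to front, so the tool moved away from the lid. The lid is untouched and nothing was disturbed. I'll undo the move and then push with +dx.

```bash
python3 -m jog '[{"dx":0,"dy":0,"dz":-1.95,"turn":0},{"dx":0,"dy":0,"dz":-1.95,"turn":0},{"dx":2.3,"dy":0,"dz":0,"turn":0},{"dx":2.3,"dy":0,"dz":0,"turn":0},{"dx":2.3,"dy":0,"dz":0,"turn":0},{"dx":2.3,"dy":0,"dz":0,"turn":0},{"dx":2.3,"dy":0,"dz":0,"turn":0},{"dx":0,"dy":0,"dz":0,"turn":0}]'
python3 -m jog '[{"dx":0.6,"dy":0,"dz":0,"turn":0},{"dx":0.6,"dy":0,"dz":0,"turn":0},{"dx":0.7,"dy":0,"dz":0,"turn":0},{"dx":0.7,"dy":0,"dz":0,"turn":0},{"dx":0.8,"dy":0,"dz":0.17,"turn":0},{"dx":0.8,"dy":0,"dz":0.17,"turn":0},{"dx":0.8,"dy":0,"dz":0.17,"turn":0},{"dx":0.8,"dy":0,"dz":0.17,"turn":0}]'
python3 - <<'E'
from h import *
p=monitor.get_state()['tcp_pos']; print(p[:2]@BX,p[:2]@BY,p[2])
E
```

```text
time: 8.1
tcp_pos: [568.3, -104.4, 228.6]
eef_rot: [-0.002, 0.583, 0.813, 0.0]
ft_force: [-0.4, -0.1, 0.0]
opening: 0.5
gripper_force: 0.0
time: 8.77
tcp_pos: [552.2, -53.2, 221.7]
eef_rot: [0.0, 0.584, 0.812, -0.0]
ft_force: [0.2, -1.8, -0.7]
opening: 0.5
gripper_force: 0.7
226.0944144331702 506.552235467461 221.74697929223268
```

Contact is confirmed by the −1.8 N reaction, and the position is on plan. Continuing the arc.

```bash
python3 -m jog '[{"dx":0.75,"dy":0,"dz":0.33,"turn":0},{"dx":0.75,"dy":0,"dz":0.33,"turn":0},{"dx":0.75,"dy":0,"dz":0.33,"turn":0},{"dx":0.75,"dy":0,"dz":0.33,"turn":0},{"dx":0.67,"dy":0,"dz":0.47,"turn":0},{"dx":0.67,"dy":0,"dz":0.47,"turn":0},{"dx":0.67,"dy":0,"dz":0.47,"turn":0},{"dx":0.67,"dy":0,"dz":0.47,"turn":0}]'
python3 -m jog '[{"dx":0.56,"dy":0,"dz":0.59,"turn":0},{"dx":0.56,"dy":0,"dz":0.59,"turn":0},{"dx":0.56,"dy":0,"dz":0.59,"turn":0},{"dx":0.56,"dy":0,"dz":0.59,"turn":0},{"dx":0.43,"dy":0,"dz":0.69,"turn":0},{"dx":0.43,"dy":0,"dz":0.69,"turn":0},{"dx":0.43,"dy":0,"dz":0.69,"turn":0},{"dx":0.43,"dy":0,"dz":0.69,"turn":0}]'
python3 - <<'E'
from h import *
s=snap('side'); i=s['img'][130:280,180:340,::-1]; cv2.imwrite('pics/side6.png',cv2.resize(i,None,fx=4,fy=4,interpolation=2))
p=monitor.get_state()['tcp_pos']; print(p[:2]@BX,p[:2]@BY,p[2])
E
```

```text
time: 9.43
tcp_pos: [533.9, 0.8, 189.3]
eef_rot: [0.0, 0.584, 0.812, -0.0]
ft_force: [0.9, -1.2, 0.2]
opening: 0.4
gripper_force: 0.5
time: 10.1
tcp_pos: [521.4, 38.0, 137.9]
eef_rot: [0.0, 0.584, 0.812, -0.0]
ft_force: [0.2, -0.3, 0.2]
opening: 0.3
gripper_force: 0.4
128.689440426544 505.43072688880017 136.75785416210647
```

View pics/side6.png

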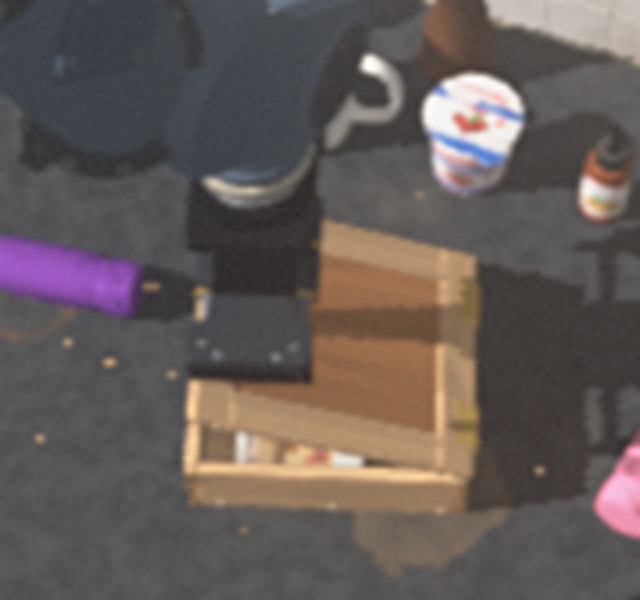

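The lid is following the fingers at about 0.4 rad. Finishing the closing gently.

```bash
python3 -m jog '[{"dx":0.29,"dy":0,"dz":0.76,"turn":0},{"dx":0.29,"dy":0,"dz":0.76,"turn":0},{"dx":0.29,"dy":0,"dz":0.76,"turn":0},{"dx":0.29,"dy":0,"dz":0.76,"turn":0},{"dx":0.13,"dy":0,"dz":0.75,"turn":0},{"dx":0.13,"dy":0,"dz":0.75,"turn":0},{"dx":0.13,"dy":0,"dz":0.5,"turn":0},{"dx":0,"dy":0,"dz":0.4,"turn":0}]'
python3 -m jog '[{"dx":0,"dy":0,"dz":0.2,"turn":0},{"dx":0,"dy":0,"dz":0.2,"turn":0},{"dx":0,"dy":0,"dz":0.2,"turn":0},{"dx":0,"dy":0,"dz":0,"turn":0},{"dx":0,"dy":0,"dz":0,"turn":0}]'
```

```text
time: 10.82
tcp_pos: [516.3, 52.7, 83.5]
eef_rot: [-0.001, 0.584, 0.812, -0.0]
ft_force: [-1.1, 1.4, 0.1]
opening: 0.6
gripper_force: 0.3
time: 11.23
tcp_pos: [516.5, 52.5, 78.9]
eef_rot: [0.0, 0.584, 0.812, 0.0]
ft_force: [-1.3, 0.9, 5.0]
opening: 0.5
gripper_force: 2.2
```

```bash
python3 -m jog '[{"dx":0,"dy":0,"dz":0.1,"turn":0},{"dx":0,"dy":0,"dz":0.1,"turn":0},{"dx":0,"dy":0,"dz":0,"turn":0},{"dx":0,"dy":0,"dz":0,"turn":0},{"dx":0,"dy":0,"dz":0,"turn":0}]'
python3 -m jog '[{"dx":0,"dy":0,"dz":-1,"turn":0},{"dx":0,"dy":0,"dz":-2,"turn":0},{"dx":0,"dy":0,"dz":-4,"turn":0},{"dx":0,"dy":0,"dz":-4,"turn":0},{"dx":2,"dy":0,"dz":-4,"turn":0},{"dx":4,"dy":0,"dz":0,"turn":0},{"dx":4,"dy":0,"dz":0,"turn":0},{"dx":4,"dy":0,"dz":0,"turn":0}]'
python3 -m jog '[{"dx":4,"dy":0,"dz":0,"turn":0},{"dx":0,"dy":0,"dz":0,"turn":0},{"dx":0,"dy":0,"dz":0,"turn":0}]'
python3 - <<'E'
from h import *
s=snap('side'); i=s['img'][130:280,180:340,::-1]; cv2.imwrite('pics/side7.png',cv2.resize(i,None,fx=4,fy=4,interpolation=2))
W=cloud(s).reshape(-1,3); W=W[np.isfinite(W).all(1)]
x=W[:,:2]@BX-172; y=W[:,:2]@BY-505.5
for a in(-90,-60,-20,20,60):
    m=(x>a)&(x<a+20)&(abs(y)<75)&(W[:,2]>30)&(W[:,2]<120); print(a,m.sum(),np.median(W[m,2]).round(1))
E
```

```text
time: 11.65
tcp_pos: [516.6, 52.4, 78.7]
eef_rot: [0.0, 0.584, 0.812, 0.0]
ft_force: [-4.4, -0.1, 19.2]
opening: 0.5
gripper_force: 9.6
time: 12.32
tcp_pos: [472.9, 184.8, 225.0]
eef_rot: [0.001, 0.585, 0.811, 0.001]
ft_force: [0.5, 0.5, -0.8]
opening: 0.3
gripper_force: 0.0
time: 12.57
tcp_pos: [459.0, 223.6, 223.8]
eef_rot: [0.0, 0.582, 0.813, 0.0]
ft_force: [-0.1, -0.8, 0.8]
opening: 0.5
gripper_force: 0.0
-90 366 64.3
-60 353 63.3
-20 359 63.5
20 360 63.6
60 365 64.6
```

View pics/side7.png

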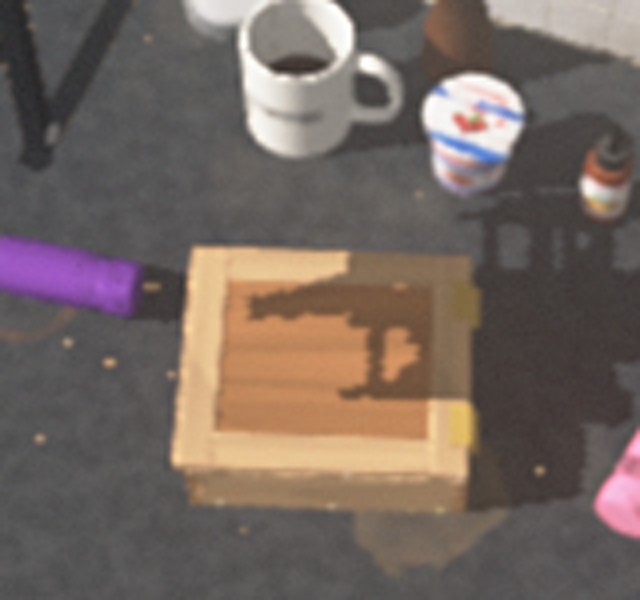

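The lid is shut and level at about 64 mm everywhere, the other things are in place, and the robot is clear.

```bash
python3 -c "
from workcell import env; print(env.finish_job())"
```

```text
the job is handed in; nothing more can be done
None
```

The job is handed in: the jar was tipped flat in its bay and the lid pushed fully shut (level at about 64 mm), with everything in the last camera view still in place; no verdict was returned.

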